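# Seat a sample jar on the shaker and snap its toggle clamp shut

### The job

Push the white jar that stands on the shaker's plate along the plate until it sits fully home in the V-shaped stop. Then push the toggle clamp's handle over past its dead point, until it snaps into lock with the pad pressing on the jar's lid, and take the hand clear. Only push: keep the jar standing on the plate, never lift or tip it, and leave the other things where they are.

Things in the scene. Friction and masses are not known exactly. Their poses are not given: they have to be found in the camera images.
- shaker: bench shaker, fixed on the table: low white box, 215 x 260 mm, with a flat aluminium plate on top 50 mm above the table. Origin on the table straight below the V stop's seat. x points from the plate's front to the V stop (pushing along +x drives the jar home), y from the seat to the toggle clamp, z up. The plate spans -115 to +75 mm in x, -92 to +142 mm in y
- seat (a point): point on the plate's top surface where the jar's axis stands when the jar is fully home. The V stop there is two white walls at 60 degrees to each other, 30 mm high, symmetrical about the shaker's x axis and open to its -x, so it centres the jar as it is pushed in
- jar_mid (a point): centre (half-way up) of the loose white screw-lid jar to be clamped: 64 mm across, 65 mm high, 0.18 to 0.35 kg. It starts standing on the plate, axis about 40 to 60 mm in front (-x) of the seat and up to 18 mm to one side. Push it low (about 15 to 20 mm above the plate): pushed near the lid it may tip
- handle (a joint): toggle clamp handle angle, rad: 0 open (leans 0.55 rad outward to the shaker's +y), 0.55 upright = dead point, 0.95 locked (leans 0.4 rad inward). A spring drives it open before the dead point, to lock after it (it may hang within 0.1 rad of it). Pushing takes 0.35 N m at first (4 N at the grip), falling to none there. The clamp arm, upright when open, swings down over the jar with it. Push square to the handle, in an arc
- handle_grip (a point): point on the axis of the handle's black grip, 92 mm from the hinge. The grip is a 20 mm thick round bar from 62 to 105 mm from the hinge; below it the handle is a 12 mm round steel bar. Push on the grip's outer side with the fingertips just below this point; with the fingertips much lower, the grip's end meets the gripper's body
- handle_hinge (a point): point on the handle's hinge axis, 115 mm to the shaker's +y of the seat, 75 mm above the plate. The axis runs along the shaker's x; the handle swings in the y-z plane through this point, from +y over the top towards -y. The steel bracket around it reaches 12 mm above it and 18 mm out to +y; beyond that is free space
- pad: spring-loaded rubber pad, 22 mm across, at the end of the clamp arm; origin at the centre of its pressing face. Locked, it presses on the middle of the lid of a jar that is home with about 1 N; open, it stands about 84 mm above the hinge and 63 mm to +y of the seat
- vial: small capped vial, 24 mm across, 42 mm high, standing on the shaker plate; origin at the centre of its underside; leave alone
- dropper: small amber jar, 28 mm across, 55 mm high, standing on the shaker plate behind the V stop; origin at the centre of its underside; leave alone
- tub: white jar of the same size as the one to be clamped, but standing on the table beside the shaker; origin at the centre of its underside; leave alone
- beaker: glass beaker, 68 mm across, 90 mm high, on the table; origin at the centre of its underside; leave alone
- flask: conical glass flask, 72 mm across, 95 mm high, on the table; origin at the centre of its underside; leave alone
- squeeze: white bottle, 56 mm across, 120 mm high, on the table; origin at the centre of its underside; leave alone
- spoon: steel spoon, 160 mm long, lying on the table; leave alone
- jar: the same jar; origin at the centre of its underside
There are look-alikes about, which are no part of the job. Leave any yellow look-alike of the jar alone.

How it is judged (in metres and radians):
On the way, in this order (a step that is already met when the one before it is completed fails the run):
1. the jar stands home in the V stop, the clamp still open (horizontal distance between jar_mid and seat below 0.006 m and z of jar_mid in the frame of seat below 0.037 m and angle between jar_mid's own z axis and vertical below 0.08 rad and value of joint handle below 0.3 rad), for 0.2 s.
2. the handle has snapped past its dead point into lock, the pad on the jar's lid (value of joint handle above 0.87 rad and contact force between pad and jar above 0.4 N and horizontal distance between jar_mid and seat below 0.006 m), for 0.2 s.
At the end, for the whole second after the job is handed in: The jar stands upright on the plate, at rest, its axis within 6 mm of the seat of the V stop; the handle is in lock (beyond 0.87 of 0.95 rad) and the pad presses on the jar with more than 0.4 N (all of step 2 and z of jar_mid in the frame of seat below 0.037 m and angle between jar_mid's own z axis and vertical below 0.08 rad and linear speed of jar below 0.02 m/s); the robot touches nothing.
It fails at once if the jar was lifted off the plate (z of jar_mid in the frame of seat above 0.0445 m).
It fails at once if the jar was tipped (angle between jar_mid's own z axis and vertical above 0.35 rad).
It fails at once if one of the other things was shoved or lifted (more than 15 mm) (distance of any of vial, dropper, tub, beaker, flask, squeeze, spoon from where it was at the start of the episode above 0.015 m).
It fails at once if one of the other things was knocked over (angle between any of vial, dropper, tub, beaker, flask, squeeze's own z axis and vertical above 0.35 rad).
It also fails if it takes over 51 s, if anything falls off the work surface, if the arm or the gripper's body presses on something with over 40 N, if the wrist force passes 120 N, or if a joint passes its speed limit or range.

### The arm

A 6-joint arm with a two-finger parallel gripper is mounted at the origin on the work surface. World frame = base frame: x ahead of the robot, y to its left, z up, the work surface at z = 0. Lengths are in mm, angles in rad, forces in N, time in s.
With the tool pointing down it reaches from about 400 to 925 mm from the base axis. Payload 12.5 kg.
Tool frame: the origin (TCP) lies on the centre line of the jaws, within the pads' length; the fingertips stand 25 mm ahead of it and the grasp point (between the pads) lies 6 mm ahead of it (env.tip_extent is the distance from the TCP to the fingertips, in mm); x points along the fingers, z is the direction in which the jaws open and shut, and the axes are right-handed (so a half turn about x gives the same grasp; the last joint's range is limited). The gripper opens to 95 mm and grips with 3 to 60 N. Pads are 20 mm wide; open, the fingers measure 119 mm over their backs; the gripper's body (75 mm by 180 mm) begins 59 mm behind the grasp point.
Start: joints at [1.122, 0.491, 1.559, -0, 1.092, -0.106], TCP at [210.061, 588.658, 239.661] pointing down, gripper open.
Joint ranges: [-3.1, 3.1], [-0.84, 2.19], [0.05, 2.79], [-1.13, 4.28], [0.06, 2.93], [-2.69, 2.69]. Speed limits (rad/s): [2.22, 2.22, 2.79, 3.14, 3.14, 3.14].

### API

Orientations are given as [roll, pitch, yaw] about the fixed x, y, z axes, in that order (R = Rz(yaw) Ry(pitch) Rx(roll)).
In Python, from cell import env gives the robot as it stands.
- The arm moves only by the tool step_arm, never from a script. Its argument "rows" is a list of rows, each a list of 6 numbers: the shift along the tool's x, y, z in mm, then the turn, a rotation vector about the tool's x, y, z in rad. In form: [[x, y, z, wx, wy, wz], ...]. A call has 1 to 8 rows; each row shifts and turns the pose as measured when the row begins, along the tool's axes as they then stand; what a row does not reach is not made up. A row lasts 1/8 s, in which the tool goes at most 62.5 mm and 10.7 degrees, less where a joint would pass 70% of its speed; a pose out of reach is approached as far as the arm can. A call is refused whole if a number of a shift passes 62.5 or a number of a turn 0.188, either way. A call with a gripper value outside its range is refused whole. "grip" is the finger opening in mm, from 0 to 95.1, set as the call begins (left out, the last holds). The fingers move at their own pace and stop on an object; the grip force is fixed at half the most. Time passes only in rows, so rows that do not move let the fingers close. It gives the time, the measured TCP pose, the force and the opening at its end, in the units of the state.
- env.state(): the state, without advancing time (a new reading comes with each control period).
- env.read_camera(name): name is "scene" or "top" or "wrist"; returns the picture (480x640x3 uint8, red, green, blue); there is no depth.
- env.get_calibration(name): a dict with "fx", "fy", "cx", "cy" (pixels), "D" ([k1, k2, p1, p2, k3] as OpenCV has them; the pictures are not rectified), "pose" (4x4, takes a point from camera to world coordinates); the wrist camera has in their place "hand_eye" (4x4, takes a point from camera to tool coordinates, whose origin is the TCP and whose axes are the tool frame's). Camera axes: x right, y down, z forward; pixel columns grow to the right and rows downward; lengths in mm; the calibration is good to about 2 mm. A picture is of the moment at which its call begins: read the wrist's pose just before it. get_calibration takes no time and is no camera call.
- env.job_done(): hands the job in, once; it reports no verdict.
The state is a dict: "t": time; "joints": joint angles; "qvel": joint speeds; "tau": joint torques, N m; "eef_pos": TCP position; "tcp_rot": TCP orientation; "ft_force": force on the tool from outside, world axes, zero at the start; "moment": the same for the moment, N m; "opening": opening from 0.0 (shut) to 1.0 (fully open).
Only numpy, scipy, OpenCV 4.12 (cv2) and the standard library are available. Lean on these libraries where they do the work, as an engineer would, in place of code of your own. Each camera call takes 0.05 s, during which the arm holds its last target.

## Working session

There is one attempt and no reset: what is moved stays moved. The work goes in short steps, Python scripts to look and compute and a tool call to move; the robot and the scene stay as the last step left them, time stands still between calls to the robot, and variables do not carry over. Pictures are saved under pics/ and viewed, and the job is handed in when it is done.

Besides the shell and the picture viewer there is one more tool, called after "Request:" as name(argument=value, ...) on one line, values as JSON. step_arm: Moves the arm, as the interface text tells. Its arguments: {"type":"object","properties":{"rows":{"type":"array","items":{"type":"array","items":{"type":"number"}}},"grip":{"type":"number"}},"required":["rows"]}

```bash
mkdir -p pics; ls; python3 - <<'E'
from cell import env
import cv2,numpy as np
s=env.state();print(s)
for n in ["scene","top","wrist"]:
    im=env.read_camera(n);cv2.imwrite(f"pics/{n}0.png",im[:,:,::-1])
    c=env.get_calibration(n);print(n,{k:np.round(v,4).tolist() for k,v in c.items()})
E
```

```text
pics
{'t': 0.0, 'joints': array([ 1.12240622e+00,  4.91524316e-01,  1.55945712e+00,  8.31323531e-06,
        1.09166775e+00, -1.05585515e-01]), 'qvel': array([ 0.00077883, -0.00092829, -0.00084685,  0.00010884, -0.00118635,
       -0.00086635]), 'tau': array([-8.21139529e-04, -6.12666464e+01, -2.58198613e+01,  6.92461780e-02,
        4.81465389e-02, -1.82305166e-05]), 'eef_pos': array([209.95650423, 588.45280255, 239.08098053]), 'tcp_rot': array([ 3.02902866,  1.56973977, -2.02616875]), 'ft_force': array([-0.30232688, -0.00266821,  0.51010225]), 'moment': array([0.02564489, 0.02047379, 0.00319827]), 'opening': 0.997736398427399}
scene {'fx': 463.1611, 'fy': 463.1611, 'cx': 318.7547, 'cy': 240.1029, 'D': [-0.1041, 0.0, 0.0, 0.0, 0.0], 'pose': [[0.7624, 0.4091, -0.5014, 1096.8829], [0.6469, -0.4598, 0.6084, -708.7899], [0.0183, -0.7882, -0.6152, 880.2447], [0.0, 0.0, 0.0, 1.0]]}
top {'fx': 529.7408, 'fy': 529.7408, 'cx': 315.9235, 'cy': 241.7964, 'D': [-0.099, 0.0, 0.0, 0.0, 0.0], 'pose': [[-0.0031, -0.9831, 0.183, 249.2981], [-1.0, 0.0022, -0.005, 38.2617], [0.0045, -0.183, -0.9831, 1558.5298], [0.0, 0.0, 0.0, 1.0]]}
wrist {'fx': 408.8413, 'fy': 408.8413, 'cx': 326.4537, 'cy': 232.5801, 'D': [-0.0425, 0.0, 0.0, 0.0, 0.0], 'hand_eye': [[0.0017, -0.2439, 0.9698, -144.0351], [0.0001, -0.9698, -0.2439, 69.7385], [1.0, 0.0005, -0.0016, -1.0688], [0.0, 0.0, 0.0, 1.0]]}
```

View pics/scene0.png

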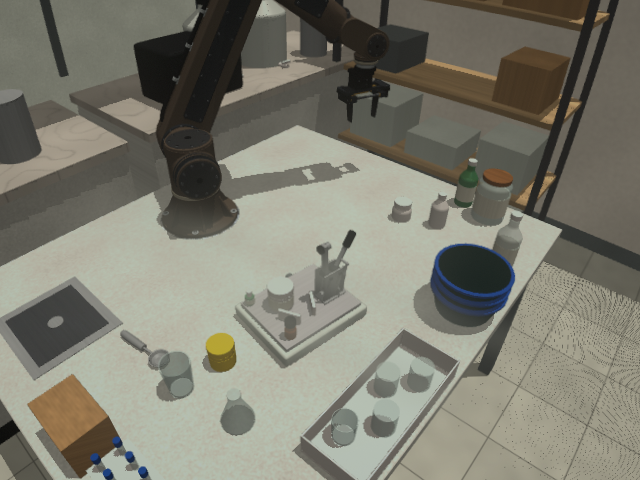

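View pics/top0.png

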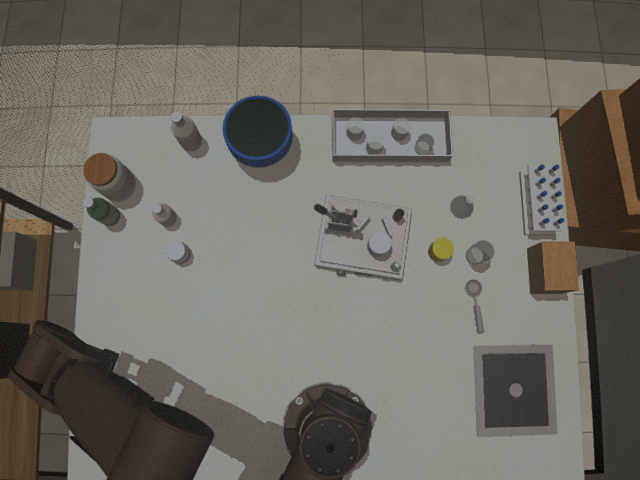

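View pics/wrist0.png

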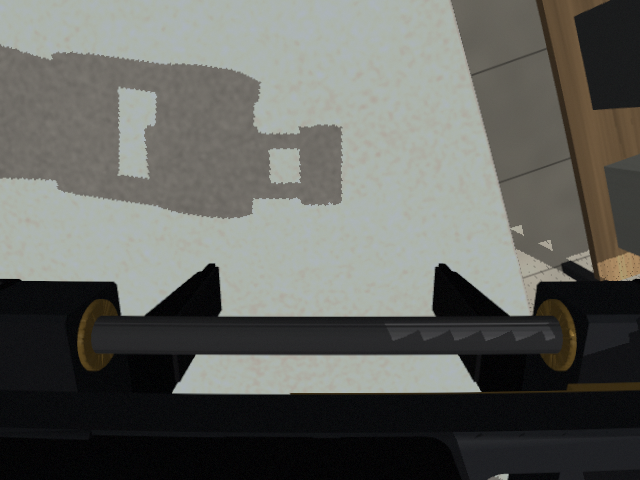

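```bash
python3 - <<'E'
import cv2
a=cv2.imread('pics/top0.png')[185:290,300:430];cv2.imwrite('pics/topc.png',cv2.resize(a,None,fx=6,fy=5.7,interpolation=2)[:600])
a=cv2.imread('pics/scene0.png')[220:365,225:380];cv2.imwrite('pics/scenec.png',cv2.resize(a,None,fx=4,fy=4,interpolation=2))
E
```

```text
(no output)
```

View pics/topc.png

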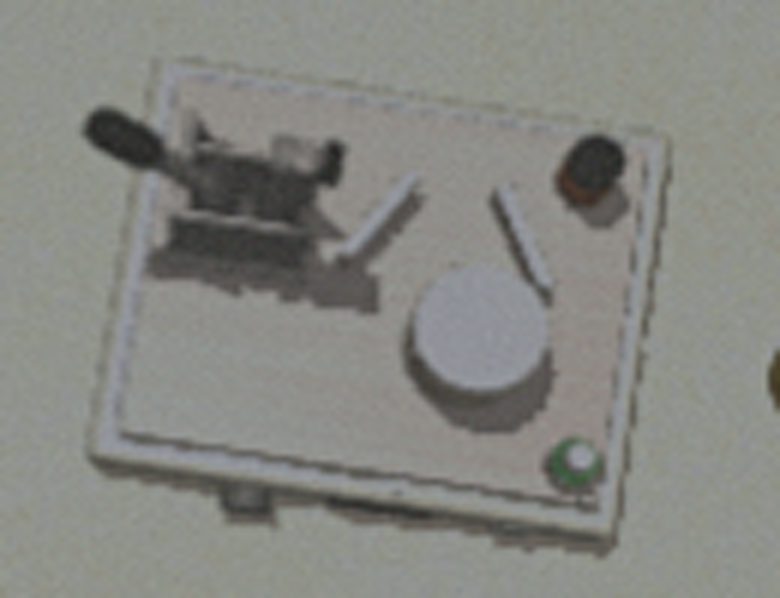

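View pics/scenec.png

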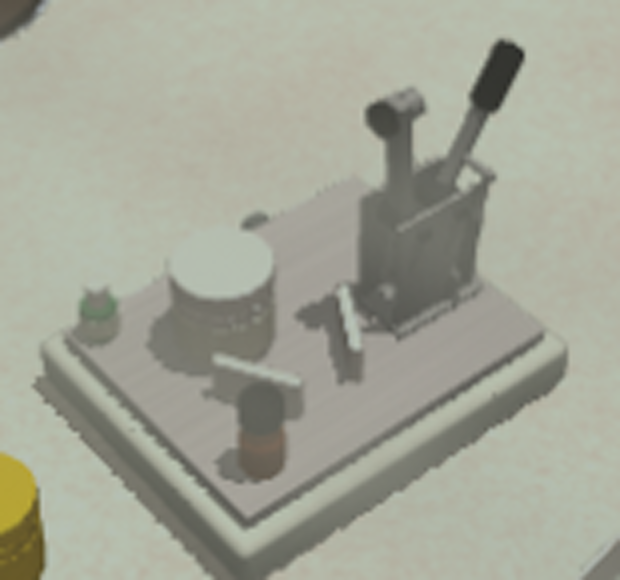

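```bash
cat > h.py <<'E'
from cell import env
import cv2,numpy as np
from scipy.spatial.transform import Rotation as R
def tool(s):
    T=np.eye(4);T[:3,:3]=R.from_euler('xyz',s['tcp_rot']).as_matrix();T[:3,3]=s['eef_pos'];return T
def campose(name,s=None):
    c=env.get_calibration(name)
    return c,(c['pose'] if 'pose' in c else tool(s)@c['hand_eye'])
def rays(c,P,uv):
    K=np.array([[c['fx'],0,c['cx']],[0,c['fy'],c['cy']],[0,0,1.]])
    n=cv2.undistortPoints(np.array(uv,float).reshape(-1,1,2),K,np.array(c['D'])).reshape(-1,2)
    d=np.c_[n,np.ones(len(n))]@np.array(P)[:3,:3].T
    return np.array(P)[:3,3],d
def onplane(c,P,uv,z):
    o,d=rays(c,P,uv);return o+d*((z-o[2])/d[:,2])[:,None]
def proj(c,P,X):
    K=np.array([[c['fx'],0,c['cx']],[0,c['fy'],c['cy']],[0,0,1.]])
    Pi=np.linalg.inv(P);rv=cv2.Rodrigues(Pi[:3,:3])[0]
    return cv2.projectPoints(np.array(X,float).reshape(-1,1,3),rv,Pi[:3,3],K,np.array(c['D']))[0].reshape(-1,2)
def tri(o1,d1,o2,d2):
    A=np.c_[d1,-d2];t=np.linalg.lstsq(A,o2-o1,rcond=None)[0];p,q=o1+d1*t[0],o2+d2*t[1];return (p+q)/2,np.linalg.norm(p-q)
# shaker frame fit from plate corners order TL(+x,+y) TR(+x,-y) BR(-x,-y) BL(-x,+y)
M=np.array([[75,142],[75,-92],[-115,-92],[-115,142]],float)
def fit(W):
    a=M-M.mean(0);b=W[:,:2]-W[:,:2].mean(0)
    th=np.arctan2((a[:,0]*b[:,1]-a[:,1]*b[:,0]).sum(),(a*b).sum())
    r=np.array([[np.cos(th),-np.sin(th)],[np.sin(th),np.cos(th)]])
    t=W[:,:2].mean(0)-r@M.mean(0);return th,t,np.linalg.norm(a@r.T-b,axis=1)
E
python3 - <<'E'
from h import *
c,P=campose('top')
cr=np.array([[172,75],[650,137],[598,510],[113,435]])/[6,5.7]+[300,185]-0.4
W=onplane(c,P,cr,50);th,t,e=fit(W);print(W.round(),th,t,e)
print('jar',onplane(c,P,np.array([[480,328]])/[6,5.7]+[300,185]-.4,115))
s=env.state();print(tool(s).round(3))
o1,d1=rays(c,P,np.array([[124,138]])/[6,5.7]+[300,185]-.4)
c2,P2=campose('scene');o2,d2=rays(c2,P2,np.array([[497,77]])/4+[225,220])
print('grip',tri(o1,d1[0],o2,d2[0]))
E
```

```text
[[ 662.   -6.   50.]
 [ 629. -241.   50.]
 [ 435. -209.   50.]
 [ 474.   24.   50.]] -0.1559886279809364 [ 565.91047879 -135.78464439] [0.97448601 3.82070911 2.78809315 1.17865689]
jar [[ 516.65434948 -145.93130344  115.        ]]
[[-0.00000e+00 -9.42000e-01  3.36000e-01  2.10022e+02]
 [-1.00000e-03  3.36000e-01  9.42000e-01  5.88502e+02]
 [-1.00000e+00  0.00000e+00 -1.00000e-03  2.39199e+02]
 [ 0.00000e+00  0.00000e+00  0.00000e+00  1.00000e+00]]
grip (array([591.83710883,  19.54579225, 195.84519427]), np.float64(0.04373020782854202))
```

Candidates for the jar:
- White jar on the plate: top (380,242), scene (281,293). This one fits the description.
- White tub on the table: top (178,252), left alone.
- Yellow look-alike: top (443,249), left alone.
- Vessels in the tray: top (350–425,130–150), not part of the job.

The crop confirms the choice: the white lid is on the plate, in front of the V. I'll swing the hand over at a safe height and look closer.

Request:
step_arm(rows=[[-20,-60,0,0.1,0,0],[-20,-60,0,0.1,0,0],[-20,-60,0,0.1,0,0],[-20,-60,0,0.1,0,0],[-20,-60,0,0.1,0,0],[-20,-60,0,0.1,0,0],[-10,-60,0,0.1,0,0],[0,-60,0,0.1,0,0]], grip=0)

```text
t: 1.15
eef_pos: [567.7, 287.4, 367.4]
tcp_rot: [-2.575, 1.566, -2.165]
ft_force: [0.1, 0.9, -0.7]
opening: 0.219
```

Request:
step_arm(rows=[[0,-60,-5,0.1,0,0],[0,-60,-5,0.1,0,0],[0,-60,-5,0.1,0,0],[0,-60,-5,0.1,0,0],[0,-60,-5,0.1,0,0],[0,-40,-5,0.1,0,0],[0,0,-10,0.02,0,0],[0,0,0,0,0,0]])

```text
t: 2.15
eef_pos: [584.7, -59.9, 365.9]
tcp_rot: [-2.363, 1.562, -2.6]
ft_force: [0.7, 0.7, -0.1]
opening: 0.004
```

```bash
python3 - <<'E'
from h import *
s=env.state();print(tool(s).round(3).tolist(),s['joints'].round(3));im=env.read_camera('wrist');cv2.imwrite('pics/w1.png',im[:,:,::-1]);np.save('T1.npy',tool(s))
E
```

```text
[[-0.007, 0.235, 0.972, 584.658], [-0.004, 0.972, -0.235, -59.934], [-1.0, -0.006, -0.006, 365.888], [0.0, 0.0, 0.0, 1.0]] [-0.212  0.34   1.464 -0.006  1.343  0.026]
```

View pics/w1.png

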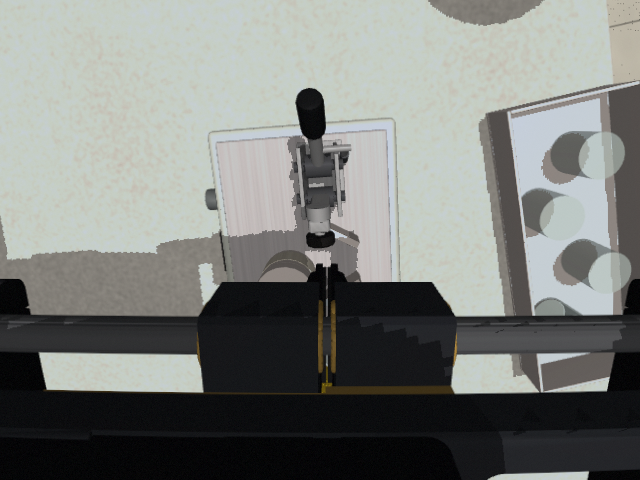

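The wrist view shows the clamp with the grip at (310,112), the pad at (320,238) and the plate's +y corners. The gripper hides the jar, so I'll shift toward -y to uncover it.

Request:
step_arm(rows=[[0,-60,-20,0,0,0],[0,-60,-20,0,0,0],[0,-30,-20,-0.07,0,0],[0,0,0,0,0,0]])

```text
t: 2.7
eef_pos: [492.3, -190.1, 366.6]
tcp_rot: [-2.415, 1.563, -2.566]
ft_force: [0.3, 0.2, 0.2]
opening: 0.005
```

```bash
python3 - <<'E'
from h import *
s=env.state();print(tool(s).round(3).tolist(),s['joints'].round(3));im=env.read_camera('wrist');cv2.imwrite('pics/w2.png',im[:,:,::-1]);np.save('T2.npy',tool(s))
E
```

```text
[[-0.007, 0.151, 0.989, 492.315], [-0.004, 0.989, -0.151, -190.081], [-1.0, -0.005, -0.006, 366.582], [0.0, 0.0, 0.0, 1.0]] [-0.49   0.242  1.603 -0.007  1.3   -0.337]
```

View pics/w2.png

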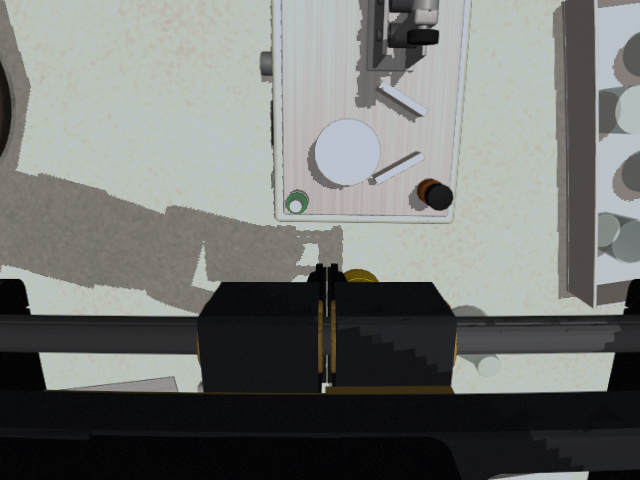

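```bash
python3 - <<'E'
import cv2,numpy as np
a=cv2.imread('pics/w2.png')
cv2.imwrite('pics/w2c.png',cv2.resize(a[75:225,270:470],None,fx=4,fy=4,interpolation=2))
g=cv2.cvtColor(a,cv2.COLOR_BGR2HSV)
m=((g[...,1]<30)&(g[...,2]>185)).astype(np.uint8)
for v in (150,165,180,195,205): print(v,((g[...,2]>v)[115:190,310:385]).sum())
print(a[150,347],a[100,330],a[97,402],a[170,400],a[220,380])
E
```

```text
150 5041
165 4987
180 4762
195 3333
205 3158
[208 195 186] [186 187 187] [208 193 185] [207 196 187] [176 187 185]
```

View pics/w2c.png

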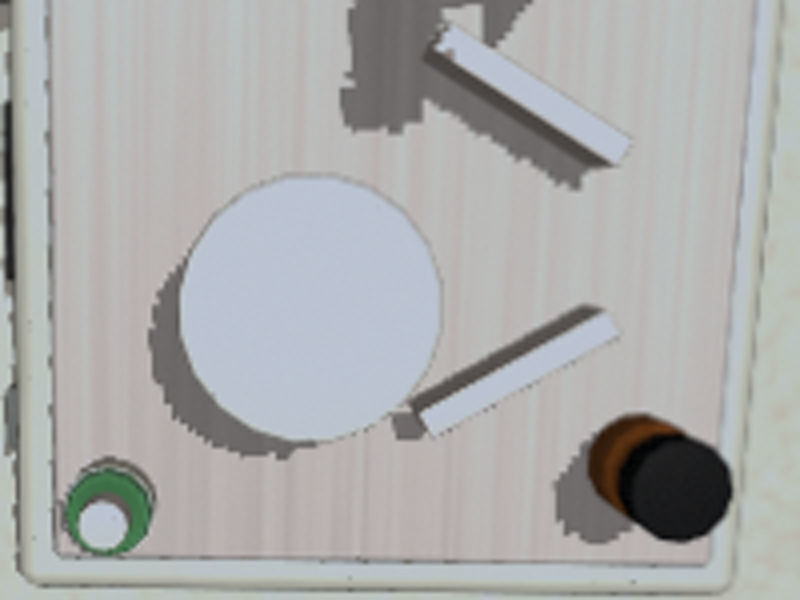

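```bash
cat > ana.py <<'E'
from h import *
im=cv2.imread('pics/w2.png').astype(int)
T=np.load('T2.npy');c=env.get_calibration('wrist');P=T@c['hand_eye']
m=((im[...,0]-im[...,2]>15)&(im[...,0]>190)).astype(np.uint8)
m[225:]=0
m=cv2.morphologyEx(m,cv2.MORPH_OPEN,np.ones((3,3),np.uint8))
cs,_=cv2.findContours(m,cv2.RETR_EXTERNAL,cv2.CHAIN_APPROX_NONE)
for k in cs:
    if cv2.contourArea(k)<100: continue
    r=cv2.minAreaRect(k);print(cv2.contourArea(k),np.round(r[0],1),np.round(r[1],1))
    if 2500<cv2.contourArea(k)<4500:
        (u,v),rad=cv2.minEnclosingCircle(k);W=onplane(c,P,k.reshape(-1,2),115)
        (x,y),rr=cv2.minEnclosingCircle(W[:,:2].astype(np.float32));print('lid',x,y,rr)
    elif cv2.contourArea(k)<1000:
        W=onplane(c,P,cv2.boxPoints(r),80);print('wall',W[:,:2].round(1).tolist())
f=lambda p:np.array(p)/4+[270,75]-.375
cor=onplane(c,P,f([[50,560],[712,565]]),50);print('plate -y corners',cor.round(1).tolist())
A=onplane(c,P,f([[425,55],[612,164]]),80)[:,:2];B=onplane(c,P,f([[413,402],[600,308]]),80)[:,:2]
d1=(A[1]-A[0])/np.linalg.norm(A[1]-A[0]);d2=(B[1]-B[0])/np.linalg.norm(B[1]-B[0])
print('angle',np.degrees(np.arccos(d1@d2)))
ap=A[0]+d1*np.linalg.solve(np.c_[d1,-d2],B[0]-A[0])[0]
ax=(d1+d2);ax/=np.linalg.norm(ax);print('apex',ap,'yaw',np.arctan2(ax[1],ax[0]),'seat',ap-64*ax)
E
python3 ana.py
```

```text
239.5 [399.5 167.9] [ 5.7 52. ]
wall [[541.8, -181.2], [591.8, -162.6], [594.2, -168.2], [544.1, -186.9]]
3133.0 [347.5 151.5] [63. 63.]
lid 515.1656494140625 -147.97116088867188 30.435001373291016
274.0 [403.2  98.2] [52.7  6.3]
wall [[557.1, -91.1], [561.1, -86.6], [602.3, -120.4], [598.3, -125.1]]
1059.5 [610.   45.5] [79. 24.]
136.5 [464.2  30.5] [ 3.3 61.4]
wall [[639.2, -78.6], [648.6, -23.5], [651.8, -24.2], [642.4, -79.3]]
213.5 [278.   30.5] [61.  4.]
wall [[468.9, 3.0], [472.7, 2.4], [463.1, -52.3], [459.2, -51.7]]
plate -y corners [[433.5, -211.3, 50.0], [621.9, -241.1, 50.0]]
angle 55.61974198884244
apex [ 627.73416218 -148.64732205] yaw -0.163613745693566 seat [ 564.58887559 -138.22269824]
```

```bash
cat >> h.py <<'E'
TH=-0.16;SEAT=np.array([564.,-138.5,50.])
RS=R.from_euler('z',TH).as_matrix()
def w(p): return SEAT+RS@np.array(p,float)      # shaker coords, z above plate
def ori(pitch,roll):
    # tool y=+y', z=+x', x=down ; then tilt
    R0=np.array([[0,0,1],[0,1,0],[-1,0,0]],float)  # columns in shaker frame: x=(0,0,-1), y=(0,1,0), z=(1,0,0)
    return RS@R.from_euler('x',roll).as_matrix()@R.from_euler('y',pitch).as_matrix()@R0
def goal(Rt,pt,off=(25,0,12)): # contact point 'off' in the tool frame at pt (shaker)
    T=np.eye(4);T[:3,:3]=Rt;T[:3,3]=w(pt)-Rt@np.array(off,float);return T
def delta(T,cur=None):
    s=env.state();C=tool(s) if cur is None else cur;D=np.linalg.inv(C)@T
    return D[:3,3].round(1),R.from_matrix(D[:3,:3]).as_rotvec().round(3)
def sh(p): return RS.T@(np.array(p)-SEAT)
def now(off=(25,0,12)):
    s=env.state();C=tool(s);return sh(C[:3,3]+C[:3,:3]@np.array(off,float)).round(1),s['ft_force'].round(1)
E
python3 - <<'E'
from h import *
Rt=ori(-.2,.3);print((RS.T@Rt).round(2))
T1=goal(Rt,(-95,-17,120));print('hi',delta(T1))
print('down',delta(goal(Rt,(-95,-17,15)),T1))
c=env.get_calibration('wrist');P=np.load('T2.npy')@c['hand_eye'];print('vial',sh(onplane(c,P,[[297,201]],92)[0]),'bracket/pad px later')
print(delta(goal(Rt,(-95,-17,15)),T1), RS.T@np.array([0,0,1]), 'x push dir in tool',Rt.T@RS@[1,0,0],'y dir',Rt.T@RS@[0,1,0])
E
```

```text
[[ 0.2   0.    0.98]
 [ 0.29  0.96 -0.06]
 [-0.94  0.3   0.19]]
hi (array([175.5,  39.4, -48.5]), array([ 0.038, -0.205,  0.303]))
down (array([ 98.3, -31. , -19.9]), array([-0.,  0., -0.]))
vial [-96.66976422 -69.07329027  42.        ] bracket/pad px later
(array([ 98.3, -31. , -19.9]), array([-0.,  0., -0.])) [0. 0. 1.] x push dir in tool [1.98669331e-01 1.10142552e-17 9.80066578e-01] y dir [ 0.28962948  0.95533649 -0.0587108 ]
```

Request:
step_arm(rows=[[40,10,-20,0.02,-0.1,0.1],[40,10,-20,0.02,-0.1,0.1],[30,10,-10,0,0,0.1],[0,0,0,0,0,0]])

```text
t: 3.25
eef_pos: [463.4, -138.2, 255.3]
tcp_rot: [0.99, 1.207, 0.812]
ft_force: [0.6, -0.4, 1.2]
opening: 0.006
```

```bash
python3 - <<'E'
from h import *
Rt=ori(-.2,.3);print(now(),env.state()['joints'].round(2))
print('to',delta(goal(Rt,(-95,-17,70))),delta(goal(Rt,(-95,-17,15))))
E
```

```text
(array([-82.6,  -8.9, 184.3]), array([ 0.6, -0.4,  1.2])) [-0.61  0.24  1.97  0.46  0.93 -0.71]
to (array([101.9, -41.3, -34. ]), array([ 0.012,  0.002, -0.005])) (array([153.3, -57.7, -44.8]), array([ 0.012,  0.002, -0.005]))
```

Request:
step_arm(rows=[[0,0,-35,0.012,0,0],[50,-20,0,0,0,0],[50,-20,-5,0,0,0],[35,-12,-5,0,0,0],[0,0,0,0,0,0]])

```text
t: 3.88
eef_pos: [454.2, -145.0, 107.4]
tcp_rot: [0.954, 1.212, 0.775]
ft_force: [-0.6, 0.3, -0.2]
opening: 0.003
```

```bash
python3 - <<'E'
from h import *
Rt=ori(-.2,.3);print(now())
print('to',delta(goal(Rt,(-92,-17,16))))
im=env.read_camera('scene');cv2.imwrite('pics/s3.png',cv2.resize(im[200:380,200:400],None,fx=4,fy=3.3)[:594,:,::-1])
im=env.read_camera('wrist');cv2.imwrite('pics/w3.png',im[:,:,::-1])
E
```

```text
(array([-90.4, -17.4,  36.4]), array([-0.6,  0.3, -0.2]))
to (array([18.8, -5.4, -5.5]), array([0.013, 0.01 , 0.007]))
```

View pics/s3.png

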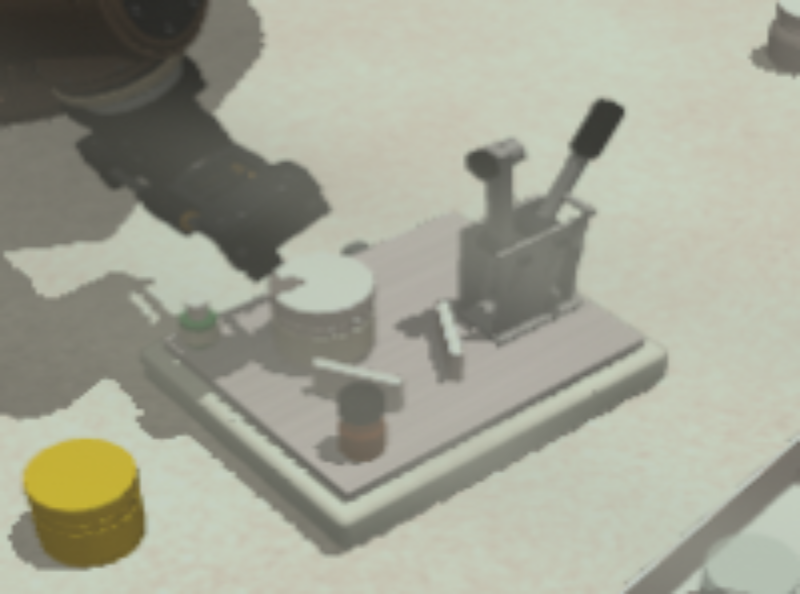

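View pics/w3.png

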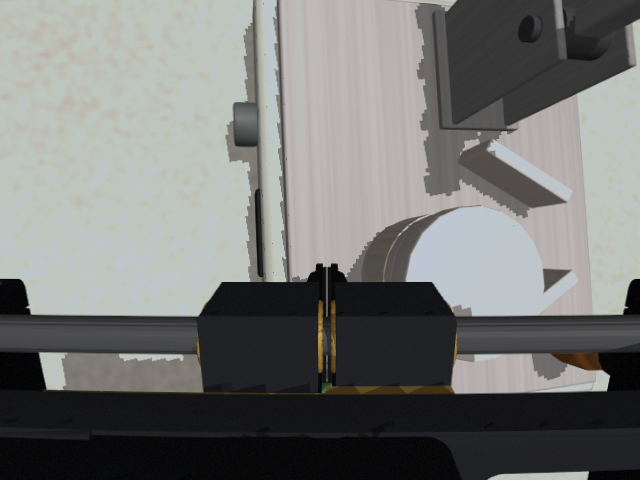

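Request:
step_arm(rows=[[10,-3,-3,0.01,0.01,0.007],[9,-3,-3,0,0,0],[2,0,8,0,0,0],[1,0,6,0,0,0],[0,0,0,0,0,0]])

```text
t: 4.6
eef_pos: [469.7, -148.2, 91.3]
tcp_rot: [0.97, 1.21, 0.784]
ft_force: [0.1, -0.5, -0.4]
opening: 0.004
```

```bash
python3 - <<'E'
from h import *
print(now(),delta(goal(ori(-.2,.3),(-79,-17,16))))
E
```

```text
(array([-74.6, -18.1,  20.3]), array([ 0.1, -0.5, -0.4])) (array([ 3.3, -0.1, -5. ]), array([0.007, 0.009, 0.003]))
```

Request:
step_arm(rows=[[4,0.5,4,0,0,0],[1.5,1.6,5,0,0,0],[1.5,1.6,5,0,0,0],[1.5,1.6,5,0,0,0],[0,0,0,0,0,0]])

```text
t: 5.22
eef_pos: [492.2, -144.6, 88.5]
tcp_rot: [0.971, 1.21, 0.786]
ft_force: [-0.7, -0.2, 0.1]
opening: 0.009
```

```bash
python3 - <<'E'
from h import *
print(now(),delta(goal(ori(-.2,.3),(-60,-11,16))))
im=env.read_camera('wrist');cv2.imwrite('pics/w4.png',im[:,:,::-1])
im=env.read_camera('top');cv2.imwrite('pics/t4.png',cv2.resize(im[185:290,300:430],None,fx=6,fy=5.7)[:,:,::-1])
E
```

```text
(array([-53. , -10.9,  17.5]), array([-0.7, -0.2,  0.1])) (array([-0.1, -0.5, -6.9]), array([0.007, 0.008, 0.003]))
```

View pics/w4.png

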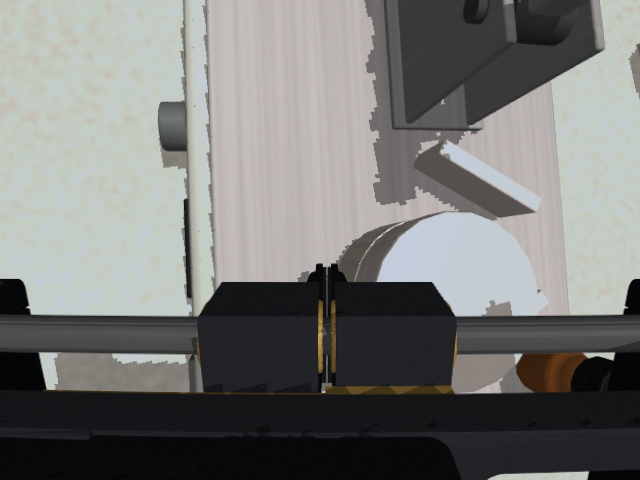

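View pics/t4.png

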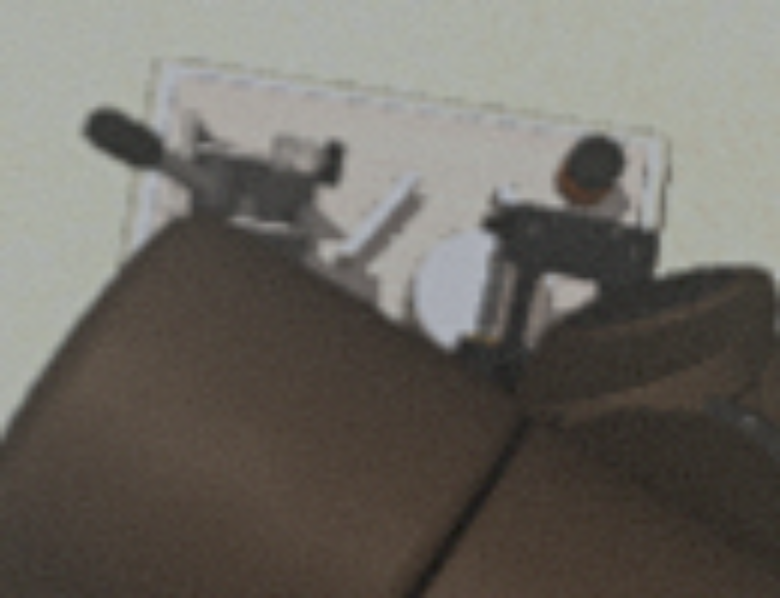

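```bash
cat > lid.py <<'E'
from h import *
from scipy.optimize import least_squares
def lid(f,T,z=115):
    im=cv2.imread(f).astype(int);c=env.get_calibration('wrist');P=T@c['hand_eye']
    m=((im[...,0]-im[...,2]>12)&(im[...,0]>185)).astype(np.uint8);m[280:]=0
    n,l,st,ce=cv2.connectedComponentsWithStats(cv2.morphologyEx(m,cv2.MORPH_OPEN,np.ones((5,5))))
    for i in range(1,n):
        if st[i,4]<1500: continue
        k=max(cv2.findContours((l==i).astype(np.uint8),cv2.RETR_EXTERNAL,cv2.CHAIN_APPROX_NONE)[0],key=len).reshape(-1,2)
        k=k[(k[:,1]<275)]
        W=np.array([sh(p) for p in onplane(c,P,k,z)])[:,:2]
        # convex-side edge: robust circle of fixed radius
        r=least_squares(lambda q:np.hypot(W[:,0]-q[0],W[:,1]-q[1])-32,W.mean(0)+[0,-10],loss='soft_l1',f_scale=.7)
        print(st[i].tolist(),'centre',r.x.round(1),'med',np.median(abs(r.fun)).round(2))
if __name__=='__main__':
    lid('pics/w2.png',np.load('T2.npy'));lid('pics/w4.png',tool(env.state()))
E
python3 lid.py
```

```text
[598, 3, 42, 86, 2235] centre [207.6  85.8] med 5.71
[316, 120, 64, 64, 3274] centre [-46.8 -18. ] med 1.82
[599, 134, 41, 84, 2060] centre [232.  -37.2] med 6.98
[379, 214, 153, 66, 7687] centre [-31.2 -16.6] med 0.36
```

Request:
step_arm(rows=[[2,2.4,5,0,0,0],[2,2.4,5,0,0,0],[2,2.4,5,0,0,0],[2,2.4,5,0,0,0],[0,0,0,0,0,0]])

```text
t: 5.95
eef_pos: [511.6, -133.5, 87.6]
tcp_rot: [1.003, 1.209, 0.82]
ft_force: [0.3, 0.7, 0.1]
opening: 0.004
```

```bash
python3 - <<'E'
from h import *
from lid import lid
print(now())
s=env.state();im=env.read_camera('wrist');cv2.imwrite('pics/w5.png',im[:,:,::-1]);lid('pics/w5.png',tool(s))
E
```

```text
(array([-35.8,   3.3,  16.5]), array([0.3, 0.7, 0.1]))
[387, 230, 142, 50, 5252] centre [-13.8  -8.1] med 0.29
```

View pics/w5.png

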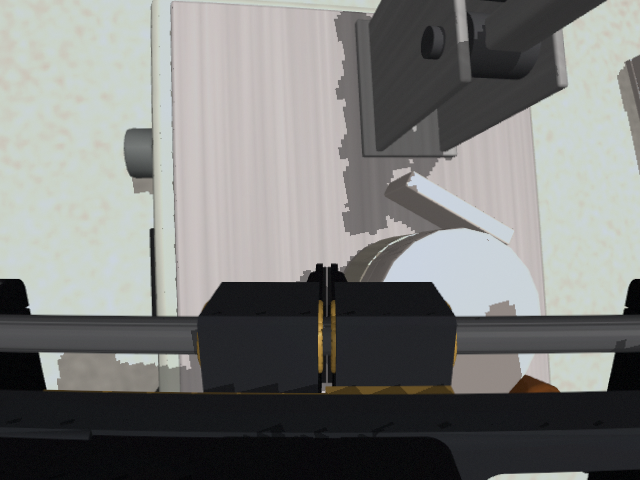

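Request:
step_arm(rows=[[-0.5,-4,1,0,0,0],[0.8,0,4,0,0,0],[0.8,0,4,0,0,0],[0.8,0.5,4,0,0,0],[0,0,0,0,0,0]])

```text
t: 6.62
eef_pos: [517.8, -134.4, 86.2]
tcp_rot: [1.055, 1.208, 0.875]
ft_force: [-0.0, 0.1, -0.4]
opening: 0.006
```

```bash
python3 - <<'E'
from h import *
from lid import lid
print(now())
s=env.state();im=env.read_camera('wrist');cv2.imwrite('pics/w6.png',im[:,:,::-1]);lid('pics/w6.png',tool(s))
E
```

```text
(array([-30. ,   3.8,  14.9]), array([-0. ,  0.1, -0.4]))
[381, 220, 153, 60, 6898] centre [-7.6 -4.8] med 0.34
```

```bash
python3 - <<'E'
from h import *
print(delta(goal(ori(-.2,.3),(-24,-1,16))), env.state()['moment'].round(2), env.state()['joints'].round(3))
print((RS.T@tool(env.state())[:3,:3]).round(3))
E
```

```text
(array([-1.1, -3.6,  5.7]), array([ 0.006, -0.017, -0.015])) [-0.04  0.47  0.14] [-0.543  0.576  2.011  0.666  0.604 -0.927]
[[ 0.182 -0.009  0.983]
 [ 0.305  0.951 -0.047]
 [-0.935  0.309  0.176]]
```

Request:
step_arm(rows=[[0,-3,3,0,-0.01,0],[0.5,-0.5,4,0,0,0],[0.5,0,4,0,0,0]])

```text
t: 7.05
eef_pos: [522.0, -134.8, 85.0]
tcp_rot: [1.08, 1.201, 0.902]
ft_force: [-13.3, 5.7, 6.7]
opening: 0.004
```

```bash
python3 - <<'E'
from h import *
from lid import lid
print(now())
s=env.state();im=env.read_camera('wrist');cv2.imwrite('pics/w7.png',im[:,:,::-1]);lid('pics/w7.png',tool(s));print(now(),s['moment'])
E
```

```text
(array([-25.8,   4.3,  13.7]), array([-13.3,   5.7,   6.7]))
[378, 214, 159, 66, 7955] centre [-3.8 -2.7] med 0.31
(array([-25.6,   4.4,  13.7]), array([-10.5,   5.6,   3.4])) [1.07731572 2.02537024 0.9151327 ]
```

View pics/w7.png

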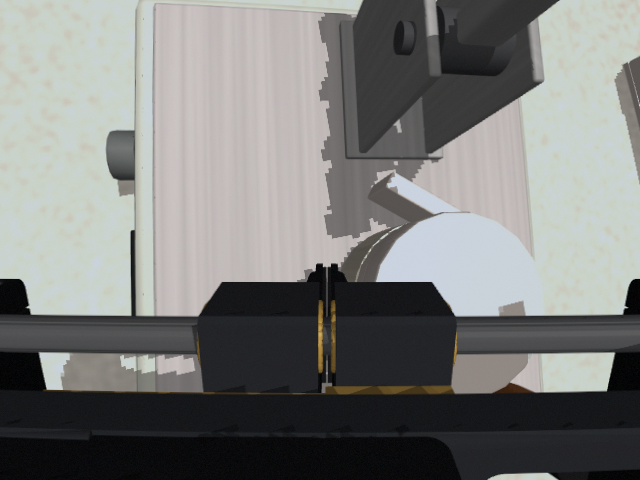

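Request:
step_arm(rows=[[0,1,5,0,-0.01,0],[0,1,5,0,0,0],[0,1,5,0,0,0]])

```text
t: 7.48
eef_pos: [524.7, -133.6, 85.0]
tcp_rot: [1.114, 1.204, 0.94]
ft_force: [-44.6, -16.8, 17.0]
opening: 0.005
```

```bash
python3 - <<'E'
from h import *
from lid import lid
s=env.state();im=env.read_camera('wrist');cv2.imwrite('pics/w8.png',im[:,:,::-1]);lid('pics/w8.png',tool(s));print(now(),s['moment'],delta(goal(ori(-.2,.3),(-22,-1,16))))
E
```

```text
[377, 216, 159, 64, 7689] centre [-2.  -1.7] med 0.4
(array([-23.7,   6.1,  13.6]), array([-42.2, -15.5,  13.7])) [-2.14832611  6.65220304  1.39445939] (array([-3.7, -5.2,  1.4]), array([ 0.008, -0.037, -0.03 ]))
```

Request:
step_arm(rows=[[-1,0,-5,0,0,0],[-2,0,-10,0,0,0],[-4,0,-20,0,0.02,0.02],[-4,0,-20,0,0.02,0.01],[-40,0,-10,0,0,0],[-50,0,0,0,0,0],[-50,0,0,0,0,0],[0,0,0,0,0,0]])

```text
t: 8.52
eef_pos: [427.0, -171.6, 219.1]
tcp_rot: [1.256, 1.192, 1.09]
ft_force: [1.0, 0.5, -0.0]
opening: 0.003
```

```bash
python3 - <<'E'
from h import *
from lid import lid
s=env.state();im=env.read_camera('wrist');cv2.imwrite('pics/w9.png',im[:,:,::-1]);np.save('T9.npy',tool(s));lid('pics/w9.png',tool(s));print(now(),tool(s).round(3).tolist())
E
```

```text
[452, 170, 82, 86, 5565] centre [-2.1  0.1] med 2.06
(array([-115.7,  -45.2,  145.7]), array([ 0.2,  0.7, -0.7])) [[0.171, 0.134, 0.976, 427.023], [0.328, 0.926, -0.185, -171.568], [-0.929, 0.352, 0.115, 219.07], [0.0, 0.0, 0.0, 1.0]]
```

View pics/w9.png

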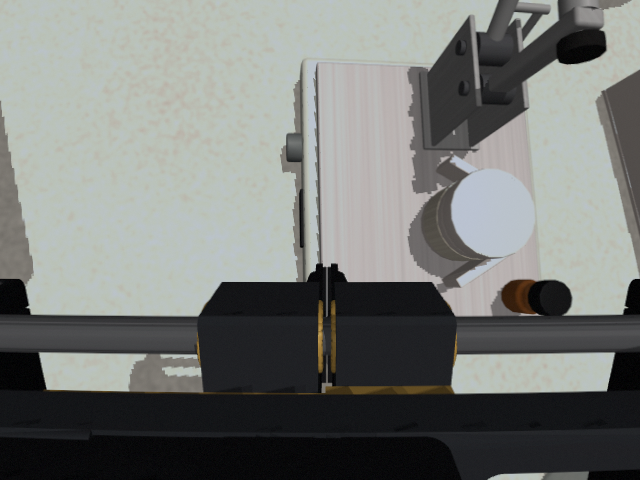

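```bash
python3 - <<'E'
from h import *
print(delta(goal(ori(0,0),(-50,-60,310),(0,0,0))))
E
```

```text
(array([-125.4,   43.2,   96.1]), array([-0.006,  0.116, -0.362]))
```

Request:
step_arm(rows=[[-40,13,20,0,0.06,-0.12],[-40,10,25,0,0.06,-0.12],[-45,0,30,0,0,-0.12],[0,0,20,0,0,0],[0,0,0,0,0,0]])

```text
t: 9.2
eef_pos: [512.9, -190.7, 344.0]
tcp_rot: [-2.93, 1.551, -3.087]
ft_force: [0.1, -1.2, -1.1]
opening: 0.006
```

```bash
python3 - <<'E'
from h import *
from lid import lid
s=env.state();im=env.read_camera('wrist');cv2.imwrite('pics/w10.png',im[:,:,::-1]);np.save('T10.npy',tool(s));lid('pics/w10.png',tool(s));print(now((0,0,0)))
cv2.imwrite('pics/w10b.png',im[:240,180:580,::-1].repeat(2,0).repeat(2,1))
E
```

```text
[597, 0, 43, 88, 2517] centre [209.6  83.9] med 5.29
[346, 85, 69, 87, 4018] centre [-1.4  1.9] med 1.91
[597, 135, 43, 87, 2287] centre [231.4 -31.7] med 8.02
(array([-42.7, -59.8, 294.2]), array([0.1, 0.3, 0.4]))
```

View pics/w10b.png

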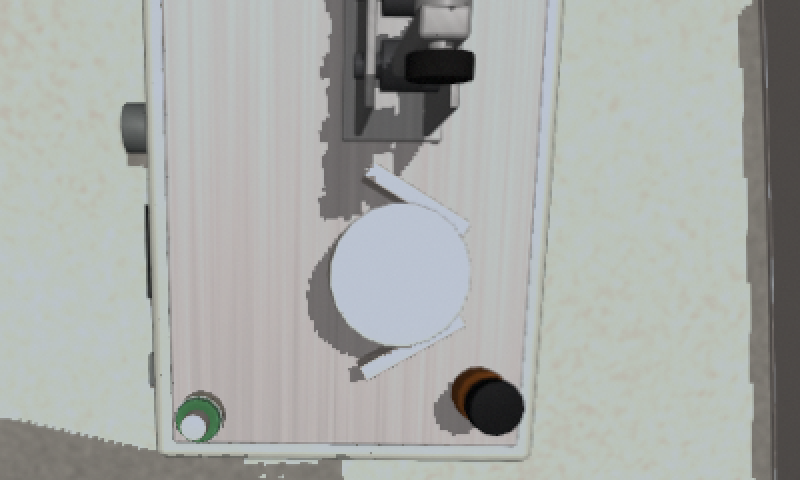

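```bash
python3 - <<'E'
from h import *
c=env.get_calibration('wrist');P=np.load('T10.npy')@c['hand_eye']
f=lambda p:(np.array(p)-.5)/2+[180,0]
print('lid',sh(onplane(c,P,f([[400,275]]),115)[0]))
for z,q in ((80,[[366,178],[462,234]]),(80,[[357,372],[462,319]]),(50,[[174,440],[520,443]])):
    W=np.array([sh(p) for p in onplane(c,P,f(q),z)]);d=W[1]-W[0];print(W[:,:2].round(1).tolist(),np.degrees(np.arctan2(d[1],d[0])))
E
```

```text
lid [-1.20493448  0.13315945 65.        ]
[[-15.0, 44.3], [31.7, 18.8]] -28.595178138461332
[[-17.3, -48.2], [33.7, -21.6]] 27.490391615951307
[[-115.4, -90.5], [74.5, -90.7]] -0.054634152550289306
```

```bash
cat >> h.py <<'E'
def cont(phi,r=85,gap=0): # phi = outward lean
    u=np.array([0,np.sin(phi),np.cos(phi)]);n=np.array([0,np.cos(phi),-np.sin(phi)])
    return np.array([0,115,75])+r*u+(10+gap)*n
OF=(25,-10,0)
E
python3 - <<'E'
from h import *
Rt=ori(0,-.7);T1=goal(Rt,cont(.55,85,45)+[0,0,60],OF);T2=goal(Rt,cont(.55,85,30),OF)
print(cont(.55),delta(T1),delta(T2,T1),sh(T1[:3,3]),sh(T2[:3,3]))
E
```

```text
[  0.         167.95365968 142.23771209] (array([100.8, 290.2,  45.4]), array([ 0.009, -0.017, -0.696])) (array([48.1, 23.8,  0. ]), array([ 0., -0., -0.])) [4.68763664e-14 2.30071127e+02 1.91395665e+02] [2.78213294e-14 2.17283259e+02 1.39235973e+02]
```

Request:
step_arm(rows=[[0,60,10,0,0,0],[0,60,10,0,0,0],[0,60,10,0,0,0],[0,60,10,0,0,0],[0,55,5,0,0,-0.12],[0,30,0,0,0,-0.15],[0,20,0,0,0,-0.15],[0,0,0,0,0,-0.15]])

```text
t: 10.25
eef_pos: [606.5, 147.0, 323.4]
tcp_rot: [-1.633, 0.979, -1.786]
ft_force: [0.4, -0.4, 0.3]
opening: 0.007
```

```bash
python3 - <<'E'
from h import *
Rt=ori(0,-.7);T1=goal(Rt,cont(.55,85,45)+[0,0,40],OF);T2=goal(Rt,cont(.55,85,30),OF)
print(now(OF),delta(T1),delta(T2,T1),env.state()['joints'].round(2))
E
```

```text
(array([ -4.1, 266.4, 258.2]), array([ 0.4, -0.4,  0.3])) (array([117.2,   8.1,   7.2]), array([ 0.018, -0.03 , -0.11 ])) (array([32.8, 10.9,  0. ]), array([ 0., -0., -0.])) [ 0.32  0.56  1.31 -0.5   1.59  0.55]
```

Request:
step_arm(rows=[[50,10,4,0.018,-0.03,-0.11],[45,3,3,0,0,0],[25,5,0,0,0,0],[0,0,0,0,0,0]])

```text
t: 10.75
eef_pos: [597.8, 86.5, 209.0]
tcp_rot: [-1.591, 0.862, -1.741]
ft_force: [0.5, -0.0, -1.1]
opening: 0.004
```

```bash
python3 - <<'E'
from h import *
Rt=ori(0,-.7);T2=goal(Rt,cont(.55,85,25),OF)
print(now(OF),delta(T2),env.state()['joints'].round(2))
im=env.read_camera('wrist');cv2.imwrite('pics/w11.png',im[:,:,::-1])
im=env.read_camera('scene');cv2.imwrite('pics/s11.png',cv2.resize(im[160:340,230:430],None,fx=4,fy=3.3)[:594,:,::-1])
E
```

```text
(array([ -2.5, 203.6, 146.5]), array([ 0.5, -0. , -1.1])) (array([22.4,  0.2,  2.6]), array([ 0.012, -0.007,  0.009])) [ 0.28  0.65  1.53 -0.64  1.37  0.69]
```

View pics/w11.png

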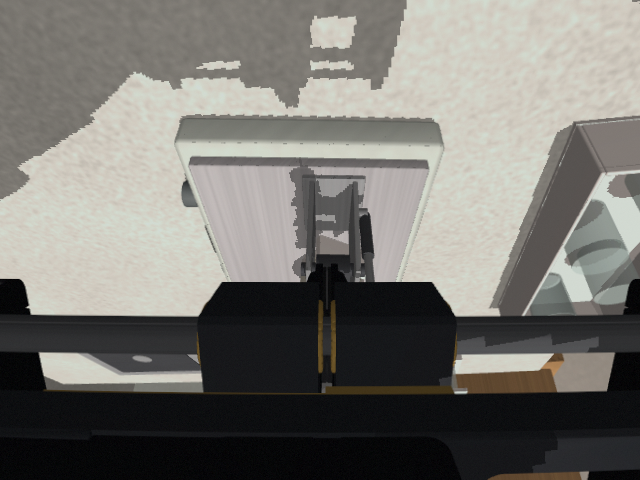

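View pics/s11.png

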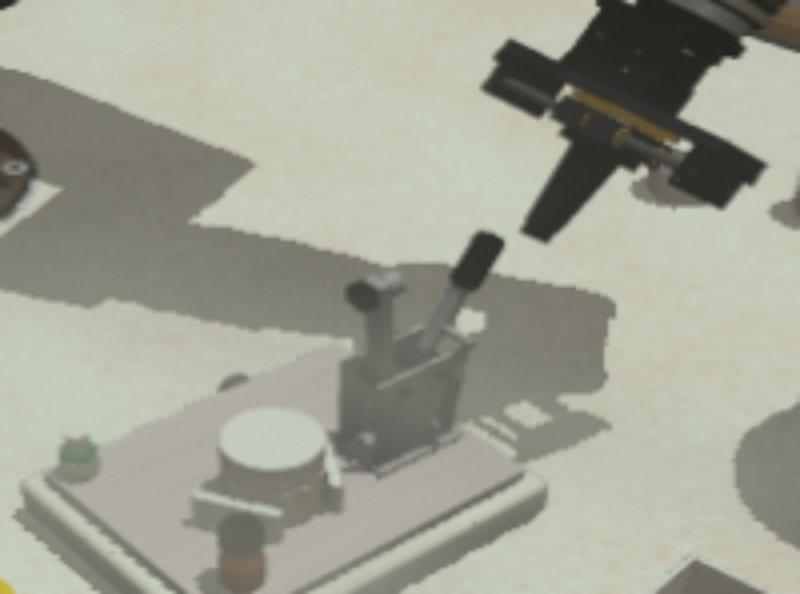

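Request:
step_arm(rows=[[12,0,2,0.01,0,0],[10,0,1,0,0,0],[0,-8,0,0,0,0],[0,-8,0,0,0,0],[0,0,0,0,0,0]])

```text
t: 11.48
eef_pos: [598.3, 59.7, 207.2]
tcp_rot: [-1.568, 0.865, -1.73]
ft_force: [-0.1, 0.5, -0.2]
opening: 0.002
```

```bash
python3 - <<'E'
from h import *
T2=goal(ori(0,-.7),cont(.55,85,0),OF)
print(now(OF),delta(T2))
im=env.read_camera('scene');cv2.imwrite('pics/s12.png',cv2.resize(im[190:300,290:410],None,fx=5,fy=5)[:594,:,::-1])
E
```

```text
(array([  2.2, 177.3, 144.7]), array([-0.1,  0.5, -0.2])) (array([ 7.8, -5.7, -2.2]), array([-0.002,  0.   ,  0.005]))
```

View pics/s12.png

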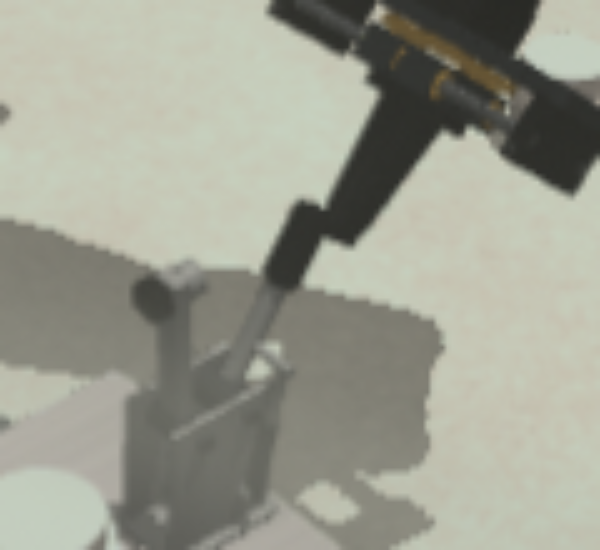

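Request:
step_arm(rows=[[8,-4,-2,0,0,0],[1,-4,0,0,0,0],[-0.5,-11,0,0,0,0.1],[-0.5,-11,0,0,0,0.1],[-0.5,-11,0,0,0,0.1]])

```text
t: 12.15
eef_pos: [589.8, 24.1, 223.1]
tcp_rot: [-1.572, 1.176, -1.729]
ft_force: [0.1, 1.5, -0.9]
opening: 0.007
```

```bash
python3 - <<'E'
from h import *
print(now(OF),[ (p,cont(p).round(1).tolist()) for p in (.4,.3,.2,.1)])
print(delta(goal(ori(0,-.35),cont(.2,85,0),OF)))
im=env.read_camera('scene');cv2.imwrite('pics/s13.png',cv2.resize(im[190:300,290:410],None,fx=5,fy=5)[:594,:,::-1])
E
```

```text
(array([ -0.4, 145.8, 153.9]), array([ 0.1,  1.5, -0.9])) [(0.4, [0.0, 157.3, 149.4]), (0.3, [0.0, 149.7, 153.2]), (0.2, [0.0, 141.7, 156.3]), (0.1, [0.0, 133.4, 158.6])]
(array([-1.1, -5.8,  0.4]), array([0.003, 0.001, 0.045]))
```

View pics/s13.png

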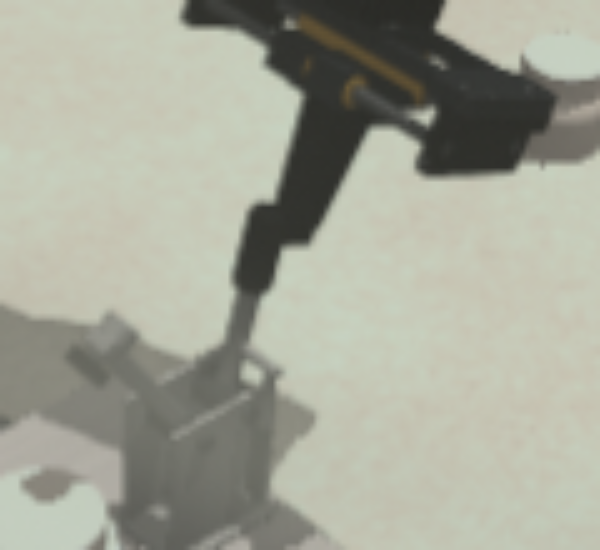

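Request:
step_arm(rows=[[-0.5,-11,0,0,0,0.1],[-0.5,-11,0,0,0,0.1],[-0.5,-11,0,0,0,0.1],[-0.5,-11,0,0,0,0.1],[-0.5,-8,0,0,0,0.08],[0,0,0,0,0,0]])

```text
t: 12.95
eef_pos: [580.2, -29.4, 237.2]
tcp_rot: [1.602, 1.477, 1.442]
ft_force: [0.2, 0.4, 0.5]
opening: 0.006
```

```bash
python3 - <<'E'
from h import *
print(now(OF),cont(-.1),cont(-.3))
im=env.read_camera('scene');cv2.imwrite('pics/s14.png',cv2.resize(im[190:320,260:400],None,fx=5,fy=4.5)[:594,:,::-1])
E
```

```text
(array([ -1.4, 102.7, 161.4]), array([0.2, 0.4, 0.5])) [  0.         116.46420124 160.57368822] [  0.          99.43414733 159.15880364]
```

View pics/s14.png

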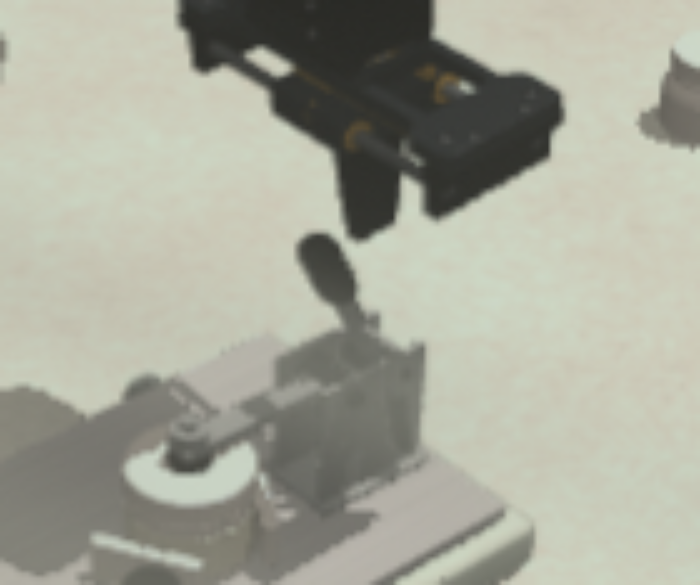

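The handle has snapped over and the pad sits on the lid. I'll retract the hand up and outward, then check.

Request:
step_arm(rows=[[0,15,0,0,0,0],[-20,20,0,0,0,0],[-40,30,0,0,0,0],[-40,50,0,0,0,0],[0,60,0,0,0,0],[0,60,0,0,0,0],[0,0,0,0,0,0]])

```text
t: 13.88
eef_pos: [614.4, 209.1, 359.2]
tcp_rot: [1.628, 1.487, 1.475]
ft_force: [-0.3, 0.1, -0.6]
opening: 0.007
```

```bash
python3 - <<'E'
from h import *
c,P=campose('scene')
im=env.read_camera('scene').copy()
print(now(OF))
for phi in (-.2,-.3,-.4):
    q=proj(c,P,[w([0,115+r*np.sin(phi),75+r*np.cos(phi)]) for r in (62,105)]);print(phi,q.round(1).tolist())
print('pad expected',proj(c,P,[w([0,0,65])]))
cv2.imwrite('pics/s15.png',cv2.resize(im[220:360,230:400],None,fx=4.5,fy=4.2)[:,:,::-1])
t=env.read_camera('top');cv2.imwrite('pics/t15.png',cv2.resize(t[185:290,300:430],None,fx=6,fy=5.7)[:,:,::-1])
E
```

```text
(array([ -5.5, 341.6, 283.1]), array([-0.3, -0.5,  0.1]))
-0.2 [[330.6, 251.6], [328.4, 239.0]]
-0.3 [[328.7, 253.2], [325.1, 241.6]]
-0.4 [[326.8, 254.8], [321.8, 244.5]]
pad expected [[296.86242177 292.50658288]]
```

View pics/s15.png

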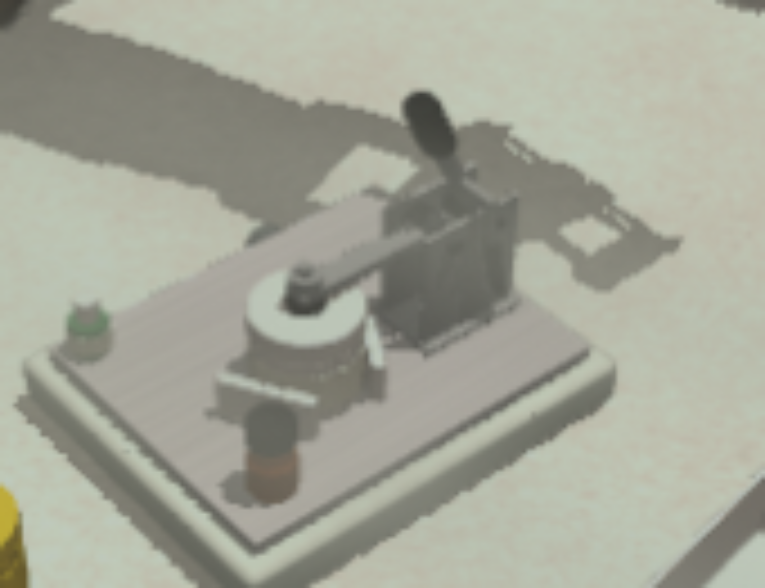

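View pics/t15.png

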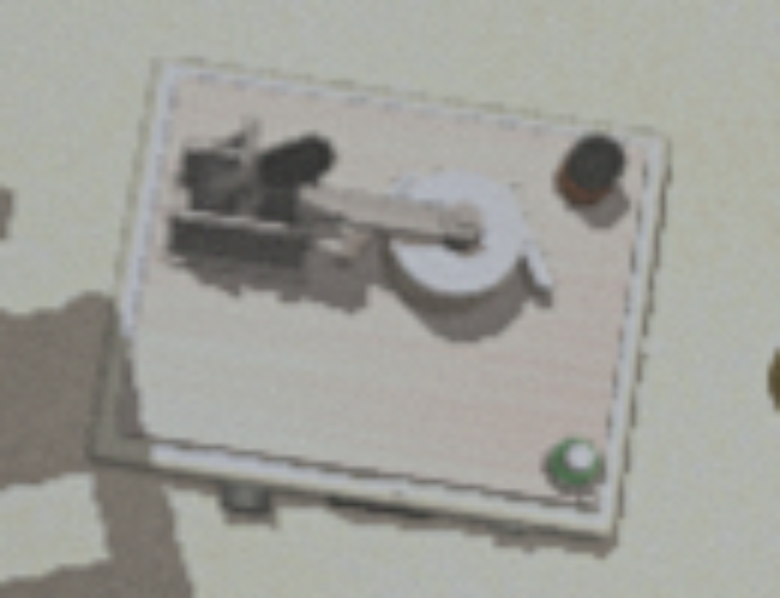

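The scene picture shows the grip running from about (323,243) to (328,257). That matches the projection for an inward lean of 0.4 rad, which is locked. The pad is at about (298,290), in the middle of the lid, and the vial and dropper haven't moved. I'm handing in.

```bash
python3 -c "
from cell import env
print(env.state()['t']);env.job_done()"
```

```text
13.975
the job is handed in; nothing more can be done
```

The jar is home in the V stop, the clamp is locked on its lid, and I handed the job in at 14.0 s of the 51 s allowed. No verdict was reported.

**What I did:** I pushed the jar home low on its side with the closed fingertips, until the wrist force rose to about 45 N with both walls holding it. Then I backed off and pushed the clamp's grip in an arc past its dead point. It snapped over, and I took the hand clear.

**Last checks:**
- **Jar:** after the push it measured about 1 to 2 mm from the estimated seat, between both walls. I did not measure it again after the clamp closed, but it looked upright and centred in the last pictures.
- **Handle:** its pixels match the 0.4 rad inward lean of the locked position.
- **Pad:** it sits in the middle of the lid. I could not measure its force directly.
- **Other things:** the vial and dropper look unmoved. I did not check the other things one by one, but the hand passed well above or clear of them.
- **Robot:** clear of everything, with the wrist force near zero.

**Disagreements:** two measurements were slightly off, neither of which affected the result:
- My separate estimates of the seat differed by 2 to 3 mm.
- The closed fingertips seem several millimetres thinner than the stated finger width suggests, so I tracked the jar by its lid instead.

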